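# Hang a finished pendant hanger on the display rail and slide it to its band

### The job

Take the display hanger with the red thumb tab out of its stand and hook it over the rail at the green end. Then slide it along, without lifting it off the rail, until its hook is centred on the red band, and leave it hanging there by itself. Leave the blue hanger in its stand and the yellow one where it hangs.

Things in the scene. Friction and masses are not known exactly. Their poses are not given: they have to be found in the camera images.
- hanger: Red-tab hanger, rigid, 170 mm tall, about 0.16 kg: plywood panel 10 (x) x 100 (y) x 60 (z) with pendants 8 mm proud of its +x face, on it an aluminium hook 20 mm wide (y), on that the red thumb tab. Origin: centre of the panel's underside; z up, y along the panel, x away from the robot. Starts upright in the slot of stand_a.
- hanger_tab (a point): Grip point in the middle of the red thumb tab, 154 mm above the hanger's underside; hanger's axes. The tab is 12 (x) x 30 (y) mm and clear from 134 to 170 mm above the underside. Grip it from above, fingers across its 12 mm.
- hanger_seat (a point): Where the rail's axis lies in the hook when it hangs: 121 mm above the hanger's underside (33 below hanger_tab). Heights above the underside, hanger's axes: foot of the hook 60 to 66; spine at x -17 to -12; roof an inverted V, inner apex at 128; lip at x +12 to +17 reaching down to 104. So the hook is open towards +x between 66 and 104, and 24 mm wide inside.
- stand_a: Fixed wooden stand that holds the red hanger, 60 x 124 x 34 mm, slot along y 12 mm wide, 26 mm deep, its floor 8 mm above the table. Origin: centre of its underside. The hanger lifts straight up out of it.
- rack: Fixed display rack: wooden foot 90 x 560 x 16 mm, two round posts at its y +-250 mm, and a steel rail 12 mm in diameter along y between them. Origin: centre of the foot's underside. The yellow-tab hanger hangs near its +y end.
- rail_mid (a point): Middle of the rail, on its axis, 210 mm above the table; y along the rail, z up, x away from the robot.
- load (a point): Middle of the rail's green end, on the rail's axis, 160 mm from the rail's middle on its -y side; the green paint is 60 mm long.
- mark_mid (a point): Middle of the red band painted on the rail, on the rail's axis; the band is 36 mm long. Its place differs each time.
- spare: Blue-tab hanger, same shape as the red hanger (170 mm tall, panel 100 mm wide), standing in another stand. Origin: centre of the panel's underside. Not to be moved.
- hung: Yellow-tab hanger, same shape as the red hanger, hanging on the rail near its +y end, panel 100 mm wide along the rail. Origin: centre of the panel's underside. Not to be moved.
Things that resemble listed ones, but are neither listed nor needed, are in the scene too. What is shaped like the hanger but orange or purple is not meant.

How it is judged:
By the outcome, as a careful person would: the job done as asked, in the order asked, and still so for the second after the job is handed in, with the robot touching nothing.
It also fails if it takes over 54 s, if anything falls off the work surface, if the arm or the gripper's body presses on something with over 40 N, if the wrist force passes 120 N, or if a joint passes its speed limit or range.

### The arm

A 6-joint arm with a two-finger parallel gripper is mounted at the origin on the work surface. World frame = base frame: x ahead of the robot, y to its left, z up, the work surface at z = 0. Lengths are in m, angles in degrees, forces in N, time in s.
With the tool pointing down it reaches from about 0.375 to 0.9 m from the base axis. Payload 3.1 kg.
Tool frame: the origin (TCP) lies at the very end of the fingers, on their centre line; the grasp point (between the pads) lies 19 mm behind it (bot.tcp_to_grasp is the distance from the TCP to the grasp point, in m); z points along the fingers, y is the line along which they close (so a half turn about z gives the same grasp; the last joint's range is limited). The gripper opens to 87 mm and grips with 3 to 60 N. Pads are 19 mm wide; open, the fingers measure 117 mm over their backs; the gripper's body (75 mm by 190 mm) begins 51 mm behind the grasp point.
Start: joints at [66.091, 30.224, 82.088, -0, 67.689, -10.227], TCP at [0.148, 0.607, 0.191] pointing down, gripper open.
Joint ranges: [-176.69, 176.69], [-43.24, 126.21], [12.49, 139.97], [-82, 262], [0, 151.66], [-163.58, 163.58]. Speed limits (degrees/s): [159.86, 159.86, 180, 180, 180, 180].

### API

Orientations are given as a 3x3 rotation matrix whose columns are the frame's x, y, z axes.
In Python, from rig import telemetry, capture, camera_info, job, bot gives the robot as it stands. The module is installed in compiled form; this text tells all that it offers.
- The arm moves only by the tool carry_out, never from a script. Its argument "deltas" is a list that holds one entry, the list of rows, each a list of 7 numbers: the shift along the tool's x, y, z scaled (see below), then the turn, a rotation vector about the tool's x, y, z scaled (see below), then the closure, from -1 (fully open) to 1 (shut). In form: [[[dx, dy, dz, ax, ay, az, claw], ...]]. A call has exactly 10 rows; each row is the pose to reach, as a shift and turn from the pose commanded when the call began, along the tool's axes at that moment, turning the shorter way round; what a row does not reach only later rows make up. The controller multiplies each number of a shift by 15 cm and each number of a turn by 360 degrees. A row lasts 1/12 s, in which the tool goes at most 41.7 mm and 7.16 degrees, less where a joint would pass 70% of its speed; a pose out of reach is approached as far as the arm can. A call with a number of a shift or a turn outside -1 to 1 is refused whole. A call with a gripper value outside its range is refused whole. The fingers move at their own pace and stop on an object; the grip force is fixed at half the most. Time passes only in rows, so rows that repeat a pose let the fingers close, or fill a call up. It gives the time, the measured TCP pose, the force, the opening and the grip force at its end, in the units of the state.
- telemetry.read_state(): the state, without advancing time (a new reading comes with each control period).
- capture(name): name is "side" or "top" or "wrist"; returns the picture (480x640x3 uint8, red, green, blue); there is no depth.
- camera_info(name): a dict with "mtx" (3x3 intrinsics, pixels), "k1" (the pictures are not rectified: a ray, as slopes to the right and down, at radius r is drawn at 1 + k1 r^2 times it, then the intrinsics apply), "cam_to_world" (4x4, takes a point from camera to world coordinates); the wrist camera has in their place "T_tool_cam" (4x4, takes a point from camera to tool coordinates, whose origin is the TCP and whose axes are the flange's). Camera axes: x right, y down, z forward; pixel columns grow to the right and rows downward; lengths in m; the calibration is good to about 2 mm. A picture is of the moment at which its call begins: read the wrist's pose just before it. camera_info takes no time and is no camera call.
- job.hand_in(): hands the job in; it is judged then, once.
The state is a dict: "time_s": time; "joint_positions": joint angles; "qvel": joint speeds; "tau": joint torques, N m; "position": TCP position; "tcp_rot": TCP orientation; "force": force on the tool from outside, world axes, zero at the start; "moment": the same for the moment, N m; "opening": opening from 0.0 (shut) to 1.0 (fully open); "grasp_force": force on a finger pad.
Only numpy, scipy, OpenCV 4.12 (cv2) and the standard library are available. Lean on these libraries where they do the work, as an engineer would, in place of code of your own. Each camera call takes 0.05 s, during which the arm holds its last target. There are 200 camera calls.

## Working session

There is one attempt and no reset: what is moved stays moved. The work goes in short steps, Python scripts to look and compute and a tool call to move; the robot and the scene stay as the last step left them, time stands still between calls to the robot, and variables do not carry over. Pictures are saved under pics/ and viewed, at most 10 in all, crops included, and the job is handed in when it is done.

Besides the shell and the picture viewer there is one more tool, called after "Request:" in YAML: its name, and indented under it one key for each argument. carry_out: Moves the arm, as the interface text tells. Its arguments: {"type":"object","properties":{"deltas":{"type":"array","items":{"type":"array","items":{"type":"array","items":{"type":"number"}}}}},"required":["deltas"]}

```bash
mkdir -p pics
python3 - <<'E'
from rig import telemetry,capture,camera_info
import cv2,numpy as np
np.set_printoptions(precision=4,suppress=True)
for n in ("side","top"):
    im=capture(n); cv2.imwrite(f"pics/{n}0.png",im[:,:,::-1]); print(n,camera_info(n))
print(camera_info("wrist"))
s=telemetry.read_state(); print(s)
E
```

```text
side {'mtx': array([[454.6178,   0.    , 318.5051],
       [  0.    , 454.6178, 238.9901],
       [  0.    ,   0.    ,   1.    ]]), 'k1': 0.03826126918856262, 'cam_to_world': array([[-0.961 , -0.1498,  0.2326,  0.2305],
       [-0.2763,  0.4727, -0.8368,  0.6459],
       [ 0.0154, -0.8684, -0.4956,  0.5586],
       [ 0.    ,  0.    ,  0.    ,  1.    ]])}
top {'mtx': array([[448.4754,   0.    , 321.2204],
       [  0.    , 448.4754, 244.0305],
       [  0.    ,   0.    ,   1.    ]]), 'k1': -0.08086472816927172, 'cam_to_world': array([[-0.0059, -0.9822,  0.1876,  0.2808],
       [-1.    ,  0.0071,  0.0058, -0.0383],
       [-0.007 , -0.1876, -0.9822,  1.061 ],
       [ 0.    ,  0.    ,  0.    ,  1.    ]])}
{'mtx': array([[416.5848,   0.    , 323.3021],
       [  0.    , 416.5848, 229.0877],
       [  0.    ,   0.    ,   1.    ]]), 'k1': -0.025198098281281476, 'T_tool_cam': array([[ 0.0001, -0.9526, -0.3043,  0.0833],
       [ 1.    ,  0.0001, -0.0002, -0.0016],
       [ 0.0003, -0.3043,  0.9526, -0.1923],
       [ 0.    ,  0.    ,  0.    ,  1.    ]])}
{'time_s': 0.1, 'joint_positions': array([ 66.0922,  30.2717,  82.149 ,  -0.0031,  67.6906, -10.227 ]), 'qvel': array([-0.0635, -0.1327, -0.1156, -0.0226, -0.0797, -0.0945]), 'tau': array([ -0.0001, -44.0985, -17.7151,   0.0635,   0.0534,  -0.    ]), 'position': array([0.1475, 0.6066, 0.1901]), 'tcp_rot': array([[-0.9716,  0.2365, -0.0007],
       [ 0.2365,  0.9716, -0.0018],
       [ 0.0003, -0.0019, -1.    ]]), 'force': array([-0.8287,  0.9888,  0.3873]), 'moment': array([ 0.0242,  0.0237, -0.0124]), 'grasp_force': 0.0, 'opening': 1.0030245740319526}
```

View pics/side0.png

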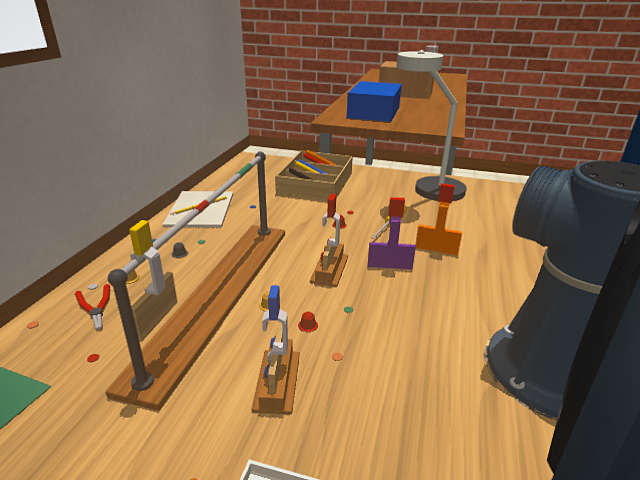

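View pics/top0.png

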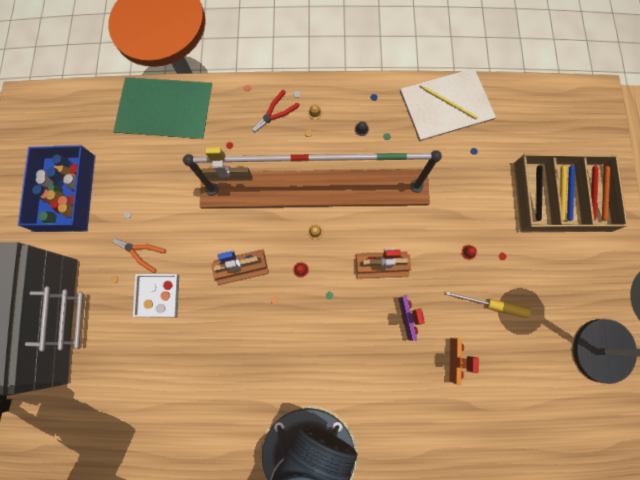

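The red-tab hanger candidates are:
- Plywood hanger in its stand: side (332,206), top (391,253).
- Purple hanger: side (397,207), top (419,317).
- Orange hanger: side (446,193), top (473,365).

Red caps, pliers and pencils are also red. I choose the plywood one in its stand. The rail runs across the top view at row ~157, with the band at (300,157) and green at (391,156). Next I'll measure both and take the close crop.

```bash
cat > h.py <<'E'
import cv2,numpy as np
from rig import telemetry,capture,camera_info
np.set_printoptions(precision=4,suppress=True)
def T(n,s=None):
    c=camera_info(n)
    if n!="wrist": return c["cam_to_world"]
    s=s or telemetry.read_state(); M=np.eye(4); M[:3,:3]=s["tcp_rot"]; M[:3,3]=s["position"]
    return M@c["T_tool_cam"]
def ray(n,uv,M):
    c=camera_info(n)
    p=cv2.undistortPoints(np.array([[uv]],float),c["mtx"],np.array([c["k1"],0,0,0,0]))[0,0]
    d=M[:3,:3]@np.array([p[0],p[1],1]); return M[:3,3],d/np.linalg.norm(d)
def plane(n,uv,z,M):
    o,d=ray(n,uv,M); return o+d*(z-o[2])/d[2]
def tri(*rs):
    A=sum(np.eye(3)-np.outer(d,d) for o,d in rs); b=sum((np.eye(3)-np.outer(d,d))@o for o,d in rs)
    X=np.linalg.solve(A,b); return X,[np.linalg.norm(np.cross(X-o,d)) for o,d in rs]
def blobs(im,col,roi=None,amin=15):
    h=cv2.cvtColor(im,cv2.COLOR_RGB2HSV)
    R={"red":[((0,150,70),(6,255,255)),((174,150,70),(180,255,255))],"green":[((65,80,40),(85,255,255))],"yellow":[((22,170,90),(30,255,255))],"blue":[((108,150,60),(125,255,255))]}[col]
    m=sum(cv2.inRange(h,np.array(a),np.array(b)) for a,b in R)
    x0,y0,x1,y1=roi or (0,0,640,480)
    k=np.zeros_like(m); k[y0:y1,x0:x1]=m[y0:y1,x0:x1]
    cs,_=cv2.findContours(k,cv2.RETR_EXTERNAL,cv2.CHAIN_APPROX_NONE)
    out=[]
    for c in cs:
        q=np.zeros_like(k); cv2.drawContours(q,[c],-1,255,-1); mm=cv2.moments(q&k,True)
        if mm["m00"]>=amin: out.append((int(mm["m00"]),(round(mm["m10"]/mm["m00"],1),round(mm["m01"]/mm["m00"],1)),cv2.minAreaRect(c)))
    return sorted(out,key=lambda a:-a[0])
E
python3 - <<'E'
from h import *
s=cv2.imread("pics/side0.png")[:,:,::-1].copy(); t=cv2.imread("pics/top0.png")[:,:,::-1].copy()
Ms,Mt=T("side"),T("top")
for nm,col,rs,rt in [("tab","red",(322,190,345,222),(378,244,408,262)),("band","red",(190,190,222,218),(285,150,315,166)),
  ("green","green",(225,155,255,185),(370,150,412,164)),("yellow","yellow",(125,215,158,260),(200,145,226,160)),("blue","blue",(262,280,286,325),(215,246,240,264))]:
    a=blobs(s,col,rs);b=blobs(t,col,rt)
    print(nm,a[:2],b[:2])
    if a and b: print(*tri(ray("side",a[0][1],Ms),ray("top",b[0][1],Mt)), "top@.21",plane("top",b[0][1],.21,Mt))
c1=cv2.resize(s[180:300,290:370],None,fx=5,fy=5); c2=cv2.resize(t[225:300,345:425],None,fx=5,fy=5)
o=np.zeros((600,800,3),np.uint8);o[:,:400]=c1;o[:375,400:]=c2
cv2.imwrite("pics/crop1.png",o[:,:,::-1])
E
```

```text
tab [(114, (331.0, 203.6), ((331.5, 205.5), (23.0, 7.0), 90.0)), (19, (341.5, 217.6), ((341.5, 218.0), (6.0, 3.0), 90.0))] [(115, (392.5, 253.7), ((392.5, 253.5), (7.0, 17.0), 90.0))]
[ 0.4332 -0.1783  0.1585] [np.float64(0.0011148888147245154), np.float64(0.0011148888147245483)] top@.21 [ 0.4235 -0.1705  0.21  ]
band [(79, (202.3, 205.3), ((202.14752197265625, 205.37701416015625), (6.145771026611328, 13.315836906433105), 50.194427490234375))] [(93, (298.7, 157.3), ((299.0, 157.5), (5.0, 16.0), 90.0))]
[0.6191 0.0104 0.2135] [np.float64(0.0009942304376975184), np.float64(0.0009942304376977084)] top@.21 [0.6215 0.011  0.21  ]
green [(42, (244.5, 168.5), ((244.47999572753906, 168.63999938964844), (3.200000286102295, 14.40000057220459), 53.13010025024414))] [(112, (392.2, 155.8), ((391.5, 156.0), (4.0, 27.0), 90.0))]
[ 0.6224 -0.1771  0.2125] [np.float64(7.397552838584752e-06), np.float64(7.397552838471511e-06)] top@.21 [ 0.6235 -0.1775  0.21  ]
yellow [(567, (140.7, 236.9), ((140.7519989013672, 237.13601684570312), (33.63046646118164, 19.67740249633789), 79.69515228271484))] [(17, (213.8, 151.6), ((213.1938018798828, 151.83987426757812), (2.923173666000366, 14.091197967529297), 77.00537872314453))]
[0.6226 0.1755 0.2389] [np.float64(0.0015718651945974453), np.float64(0.0015718651945974545)] top@.21 [0.6362 0.1839 0.21  ]
blue [(91, (273.4, 291.4), ((273.3823547363281, 291.4706115722656), (7.276068687438965, 12.854386329650879), 14.03624439239502))] [(53, (225.0, 255.2), ((224.9058837890625, 255.07647705078125), (4.013213634490967, 12.798896789550781), 77.47119140625))]
[0.4294 0.1609 0.1749] [np.float64(0.0007199862830468039), np.float64(0.0007199862830465884)] top@.21 [0.4228 0.1528 0.21  ]
```

View pics/crop1.png

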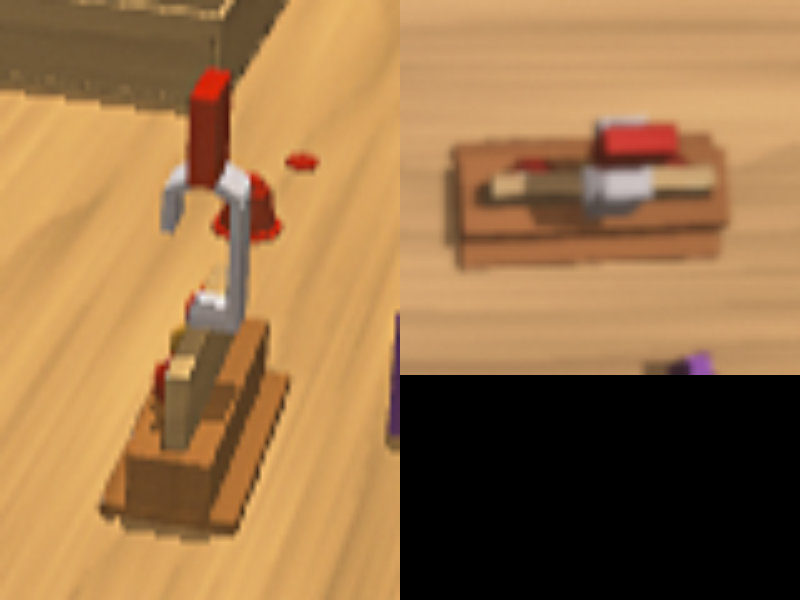

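The crop shows the plywood hanger with the red tab in its wooden stand: plain panel, and the hook opening towards +x (left in the side view). The choice holds. Tab ≈ (0.433,-0.178,0.16), and 0.16 m is the right height. The rail points give z ≈ 0.213 against 0.210. I'll move over by an arc.

Request:
carry_out:
  deltas:
    - [[-0.04, -0.05, -0.09, 0, 0, 0.016, -1], [-0.12, -0.14, -0.2, 0, 0, 0.032, -1], [-0.2, -0.24, -0.3, 0, 0, 0.048, -1], [-0.28, -0.33, -0.4, 0, 0, 0.064, -1], [-0.36, -0.42, -0.5, 0, 0, 0.08, -1], [-0.46, -0.52, -0.6, 0, 0, 0.096, -1], [-0.56, -0.62, -0.7, 0, 0, 0.112, -1], [-0.66, -0.73, -0.8, 0, 0, 0.128, -1], [-0.76, -0.84, -0.87, 0, 0, 0.144, -1], [-0.86, -0.94, -0.93, 0, 0, 0.16, -1]]

```text
time_s: 0.93
position: [0.24, 0.4386, 0.3311]
tcp_rot: [[-0.316, 0.949, 0.0], [0.949, 0.316, 0.0], [-0.0, 0.0, -1.0]]
force: [0.0, -0.5, -0.7]
opening: 0.995
grasp_force: 0.0
```

Request:
carry_out:
  deltas:
    - [[-0.1, 0.07, 0, 0, 0, 0.005, -1], [-0.2, 0.14, 0, 0, 0, 0.01, -1], [-0.3, 0.21, 0, 0, 0, 0.015, -1], [-0.4, 0.28, 0, 0, 0, 0.02, -1], [-0.5, 0.35, 0, 0, 0, 0.025, -1], [-0.6, 0.42, 0, 0, 0, 0.03, -1], [-0.7, 0.49, 0, 0, 0, 0.035, -1], [-0.8, 0.56, 0, 0, 0, 0.04, -1], [-0.9, 0.63, 0, 0, 0, 0.045, -1], [-1, 0.7, 0, 0, 0, 0.051, -1]]

```text
time_s: 1.77
position: [0.3877, 0.3306, 0.33]
tcp_rot: [[-0.005, 1.0, -0.001], [1.0, 0.005, -0.0], [-0.0, -0.001, -1.0]]
force: [0.3, -0.1, 0.4]
opening: 0.999
grasp_force: 0.0
```

Request:
carry_out:
  deltas:
    - [[-0.1, 0.03, 0, 0, 0, 0, -1], [-0.2, 0.06, 0, 0, 0, 0, -1], [-0.3, 0.09, 0, 0, 0, 0, -1], [-0.4, 0.12, 0, 0, 0, 0, -1], [-0.5, 0.15, 0, 0, 0, 0, -1], [-0.6, 0.18, 0, 0, 0, 0, -1], [-0.7, 0.21, 0, 0, 0, 0, -1], [-0.8, 0.24, 0, 0, 0, 0, -1], [-0.9, 0.27, 0, 0, 0, 0, -1], [-1, 0.3, 0, 0, 0, 0, -1]]

```text
time_s: 2.6
position: [0.433, 0.1808, 0.3301]
tcp_rot: [[-0.006, 1.0, -0.001], [1.0, 0.006, -0.0], [-0.0, -0.001, -1.0]]
force: [-0.3, -1.0, 1.1]
opening: 1.001
grasp_force: 0.0
```

Request:
carry_out:
  deltas:
    - [[-0.1, 0, 0, 0, 0, 0, -1], [-0.2, 0, 0, 0, 0, 0, -1], [-0.3, 0, 0, 0, 0, 0, -1], [-0.4, 0, 0, 0, 0, 0, -1], [-0.5, 0, 0, 0, 0, 0, -1], [-0.6, 0, 0, 0, 0, 0, -1], [-0.7, 0, 0, 0, 0, 0, -1], [-0.8, 0, 0, 0, 0, 0, -1], [-0.9, 0, 0, 0, 0, 0, -1], [-1, 0, 0, 0, 0, 0, -1]]

```text
time_s: 3.43
position: [0.4337, 0.031, 0.3301]
tcp_rot: [[-0.006, 1.0, -0.001], [1.0, 0.006, 0.0], [0.0, -0.001, -1.0]]
force: [0.5, -0.3, -1.0]
opening: 0.999
grasp_force: 0.0
```

Request:
carry_out:
  deltas:
    - [[-0.1, 0, 0, 0, 0, 0, -1], [-0.2, 0, 0, 0, 0, 0, -1], [-0.3, 0, 0, 0, 0, 0, -1], [-0.4, 0, 0, 0, 0, 0, -1], [-0.5, 0, 0, 0, 0, 0, -1], [-0.6, 0, 0, 0, 0, 0, -1], [-0.7, 0, 0, 0, 0, 0, -1], [-0.8, 0, 0, 0, 0, 0, -1], [-0.8, 0, 0, 0, 0, 0, -1], [-0.8, 0, 0, 0, 0, 0, -1]]

```text
time_s: 4.27
position: [0.4347, -0.0884, 0.3301]
tcp_rot: [[-0.005, 1.0, -0.001], [1.0, 0.005, 0.001], [0.001, -0.001, -1.0]]
force: [-0.2, 1.0, -0.9]
opening: 1.001
grasp_force: 0.0
```

Run:
```python
from h import *
s=telemetry.read_state(); im=capture("wrist"); cv2.imwrite("pics/w1.png",im[:,:,::-1])
print(s["position"],s["tcp_rot"],s["joint_positions"],s["time_s"])
np.savez("w1.npz",M=T("wrist",s))
for b in blobs(im,"red",amin=60)[:6]+blobs(im,"green",amin=60)[:3]: print(b)
```

```text
[ 0.4347 -0.0884  0.3301] [[-0.0046  1.     -0.0009]
 [ 1.      0.0046  0.001 ]
 [ 0.001  -0.0009 -1.    ]] [-26.0128   6.7698  94.9006   0.0284  78.3979 -26.2797] 4.2667
(942, (583.4, 78.2), ((583.2972412109375, 78.2162094116211), (18.083885192871094, 53.9228630065918), 9.462322235107422))
(683, (312.7, 76.5), ((313.0, 77.0), (30.0, 28.0), 90.0))
(480, (319.3, 285.2), ((319.52825927734375, 283.4061279296875), (12.890156745910645, 45.47228240966797), 2.726310968399048))
(85, (326.8, 222.8), ((327.0, 222.5), (6.0, 17.0), 0.0))
(70, (332.3, 413.9), ((332.5, 414.0), (8.0, 9.0), 90.0))
(366, (546.4, 292.9), ((546.5256958007812, 292.828857421875), (14.438470840454102, 26.305706024169922), 8.530765533447266))
(112, (263.0, 134.8), ((263.0, 134.5), (11.0, 10.0), 90.0))
```

View pics/w1.png

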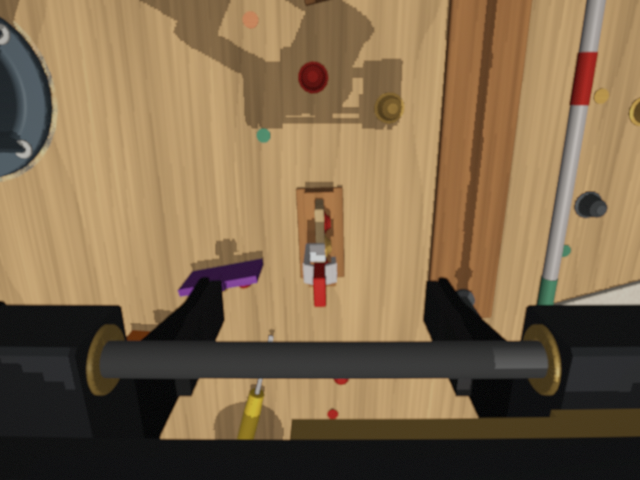

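The wrist view shows the tab at (319,290), its bright top at rows 278–306, with the band at (583,78) and the green part partly hidden at (546,290). I'll refine the tab and rail from this view.

Run:
```python
from h import *
im=cv2.imread("pics/w1.png")[:,:,::-1].copy(); M=np.load("w1.npz")["M"]
hsv=cv2.cvtColor(im,cv2.COLOR_RGB2HSV); V=hsv[:,:,2]; H=hsv[:,:,0];S=hsv[:,:,1]
print("rowprofile",[(r,int(V[r,320])) for r in range(258,310,3)])
red=((H<8)|(H>172))&(S>150)
top=red&(V>190); top[:265]=0; top[312:]=0; top[:,:305]=0; top[:,335:]=0
for r in range(276,308,3):
    x=np.where(top[r])[0]
    if len(x): print(r,x.min(),x.max(),plane("wrist",(x.min()-.5,r),.178,M)[:2],plane("wrist",(x.max()+.5,r),.178,M)[:2])
ys,xs=np.where(top); print(len(ys),xs.mean(),ys.mean(),"tabtop",plane("wrist",(xs.mean(),ys.mean()),.178,M))
# panel top edge: light wood between stand dark; slot orientation via stand outline
g=cv2.cvtColor(im,cv2.COLOR_RGB2GRAY)
for r in (195,205,215,225,235): print(r,[int(v) for v in g[r,292:350:2]])
b=plane("wrist",(583.4,78.2),.21,M); print("band",b, "rail ratio")
# rail edges
rail=[]
for r in range(4,270,10):
    row=im[r,540:612].astype(int)
    sat=hsv[r,540:612,1]; 
    m=((sat<25)&(V[r,540:612]>90))|(red[r,540:612])
    x=np.where(m)[0]+540
    if 8<len(x)<30: rail.append((x.mean(),r))
P=np.array([plane("wrist",p,.21,M) for p in rail]); print(P[::4]); print("rail fit x=a*y+b",np.polyfit(P[:,1],P[:,0],1))
```

```text
rowprofile [(258, 204), (261, 172), (264, 79), (267, 80), (270, 80), (273, 81), (276, 86), (279, 167), (282, 188), (285, 187), (288, 187), (291, 186), (294, 185), (297, 185), (300, 184), (303, 183), (306, 178), (309, 184)]
0 nan nan tabtop [nan nan nan]
195 [162, 158, 128, 126, 127, 125, 128, 130, 131, 131, 131, 126, 120, 122, 125, 125, 129, 131, 131, 131, 131, 128, 125, 122, 117, 123, 158, 165, 169]
205 [161, 160, 135, 122, 128, 126, 126, 130, 130, 130, 130, 105, 70, 72, 72, 74, 99, 127, 130, 131, 131, 128, 126, 122, 118, 116, 155, 166, 169]
215 [161, 160, 156, 123, 126, 127, 125, 130, 132, 131, 130, 144, 167, 167, 165, 152, 85, 50, 63, 101, 130, 126, 125, 123, 118, 112, 154, 167, 169]
225 [160, 158, 159, 126, 126, 128, 125, 116, 83, 82, 82, 84, 107, 110, 109, 105, 79, 60, 64, 76, 88, 122, 126, 122, 119, 115, 156, 167, 169]
235 [161, 157, 165, 132, 124, 127, 125, 109, 76, 74, 76, 76, 106, 110, 109, 106, 82, 74, 76, 78, 88, 116, 124, 121, 119, 117, 155, 167, 167]
band [0.6202 0.0082 0.21  ] rail ratio
[[ 0.6199  0.0563  0.21  ]
 [ 0.6204  0.0309  0.21  ]
 [ 0.6203  0.0042  0.21  ]
 [ 0.6206 -0.0237  0.21  ]
 [ 0.621  -0.0532  0.21  ]
 [ 0.6211 -0.0844  0.21  ]
 [ 0.6214 -0.1174  0.21  ]]
rail fit x=a*y+b [-0.0073  0.6205]<stdin>:10: RuntimeWarning: Mean of empty slice.
  ret = ret.dtype.type(ret / rcount)
```

Run:
```python
from h import *
im=cv2.imread("pics/w1.png")[:,:,::-1].copy(); M=np.load("w1.npz")["M"]
hsv=cv2.cvtColor(im,cv2.COLOR_RGB2HSV); H,S,V=[hsv[:,:,i].astype(int) for i in range(3)]
top=((H<8)|(H>172))&(S>150)&(V>150); top[:270]=0; top[312:]=0; top[:,:305]=0; top[:,335:]=0
ys,xs=np.where(top); c,sz,a=cv2.minAreaRect(np.stack([xs,ys],1).astype(np.float32)); print(c,sz,a)
Q=[plane("wrist",p,.178,M)[:2] for p in cv2.boxPoints((c,(sz[0]+1,sz[1]+1),a))]; print(np.array(Q),np.mean(Q,0))
for i in range(4):print(np.linalg.norm(Q[i]-Q[i-1]),np.degrees(np.arctan2(*(Q[i]-Q[i-1]))))
L=[];
for r in range(280,306):
    x=np.where(top[r])[0]; L.append(plane("wrist",(x.mean(),r),.178,M))
L=np.array(L); print("tab line x vs y",np.polyfit(L[:,1],L[:,0],1))
# stand right edge (outline, gray>140 outside)
g=cv2.cvtColor(im,cv2.COLOR_RGB2GRAY).astype(float)
E=[];F=[]
for r in range(192,245,3):
    d=np.diff(cv2.GaussianBlur(g[r:r+1],(3,1),0)[0]); i=338+np.argmax(d[338:350]); j=290+np.argmin(d[290:305]); E.append((i+.5,r));F.append((j+.5,r))
for e in (E,F):
    P=np.array([plane("wrist",p,.034,M) for p in e]); print("stand edge",np.polyfit(P[:,1],P[:,0],1))
```

```text
(319.0, 292.5) (27.0, 12.0) 90.0
[[ 0.4255 -0.1629]
 [ 0.4373 -0.1628]
 [ 0.4374 -0.191 ]
 [ 0.4254 -0.1911]] [ 0.4314 -0.1769]
0.028235354872300937 0.19778919648429086
0.011730921629503618 89.69746535359154
0.028232505030747545 179.6416132952418
0.012004999279562063 -90.31106217975538
tab line x vs y [-0.0284  0.4267]
stand edge [-0.0296  0.4552]
stand edge [0.0109 0.4045]
```

Tab centre is (0.4315,-0.177), 12x28 mm, yaw ≈ 1.6°. The top view agrees at (0.433,-0.178). I'll approach from above.

Request:
carry_out:
  deltas:
    - [[-0.08, 0, 0.08, 0, 0, 0, 0], [-0.16, -0.005, 0.16, 0, 0, -0.001, 0], [-0.24, -0.01, 0.24, 0, 0, -0.001, 0], [-0.32, -0.01, 0.32, 0, 0, -0.002, 0], [-0.4, -0.015, 0.4, 0, 0, -0.003, 0], [-0.48, -0.02, 0.48, 0, 0, -0.004, 0], [-0.56, -0.024, 0.54, 0, 0, -0.004, 0], [-0.59, -0.024, 0.58, 0, 0, -0.004, 0], [-0.59, -0.024, 0.6, 0, 0, -0.004, 0], [-0.59, -0.024, 0.6, 0, 0, -0.004, 0]]

```text
time_s: 5.15
position: [0.4316, -0.1762, 0.2399]
tcp_rot: [[-0.031, 1.0, -0.001], [1.0, 0.031, 0.001], [0.001, -0.001, -1.0]]
force: [-1.1, 0.1, -0.2]
opening: 0.504
grasp_force: 0.0
```

Run:
```python
from h import *
s=telemetry.read_state(); im=capture("wrist"); cv2.imwrite("pics/w2.png",im[:,:,::-1])
M=T("wrist",s); print(s["position"],s["tcp_rot"],s["opening"])
for b in blobs(im,"red",amin=60)[:6]: print(b,plane("wrist",b[1],.178,M))
```

```text
[ 0.4316 -0.1762  0.2399] [[-0.0311  0.9995 -0.0011]
 [ 0.9995  0.0311  0.0014]
 [ 0.0014 -0.0011 -1.    ]] 0.5037360960823362
(1448, (149.6, 281.3), ((150.0, 281.0000305175781), (30.98634910583496, 62.757164001464844), 78.69007110595703)) [ 0.3165 -0.2154  0.178 ]
(867, (322.7, 226.0), ((323.5, 225.0), (54.0, 17.0), 90.0)) [ 0.4315 -0.1729  0.178 ]
(677, (42.8, 397.9), ((41.705894470214844, 397.3235778808594), (37.83555603027344, 21.100597381591797), 75.96376037597656)) [ 0.2257 -0.3145  0.178 ]
(140, (332.5, 158.5), ((332.5, 158.5), (7.0, 25.0), 0.0)) [ 0.4361 -0.1298  0.178 ]
(102, (330.6, 409.2), ((330.5, 409.0), (10.0, 11.0), 90.0)) [ 0.4418 -0.316   0.178 ]
```

View pics/w2.png

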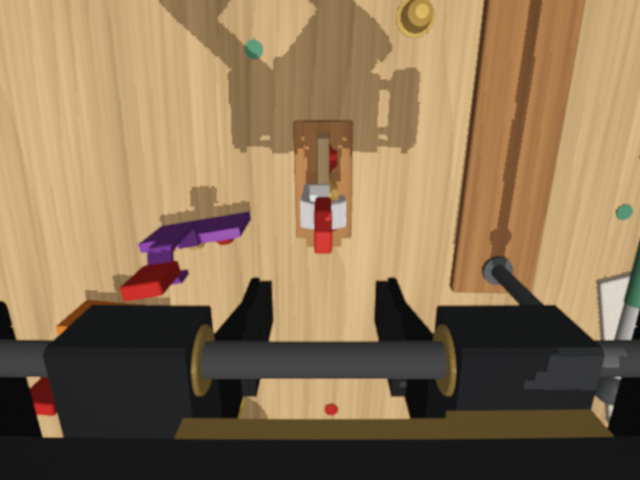

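The tab (323,226) lies midway between the fingers (272 and 375) and is aligned with them. Descend and grip.

Request:
carry_out:
  deltas:
    - [[0, 0, 0.08, 0, 0, 0, 0], [-0.002, 0, 0.16, 0, 0, 0, 0], [-0.004, 0, 0.24, 0, 0, 0, 0], [-0.005, 0, 0.32, 0, 0, 0, 0], [-0.005, 0, 0.4, 0, 0, 0, 0], [-0.005, 0, 0.48, 0, 0, 0, 0], [-0.005, 0, 0.54, 0, 0, 0, 0], [-0.005, 0, 0.59, 0, 0, 0, 0], [-0.005, 0, 0.62, 0, 0, 0, 0], [-0.005, 0, 0.62, 0, 0, 0, 0]]

```text
time_s: 6.03
position: [0.4317, -0.1772, 0.1469]
tcp_rot: [[-0.032, 0.999, -0.001], [0.999, 0.032, 0.001], [0.001, -0.001, -1.0]]
force: [-0.3, 0.4, 0.0]
opening: 0.501
grasp_force: 0.0
```

Request:
carry_out:
  deltas:
    - [[0, 0, 0, 0, 0, 0, 0], [0, 0, 0, 0, 0, 0, 1], [0, 0, 0, 0, 0, 0, 1], [0, 0, 0, 0, 0, 0, 1], [0, 0, 0, 0, 0, 0, 1], [0, 0, 0, 0, 0, 0, 1], [0, 0, 0, 0, 0, 0, 1], [0, 0, 0, 0, 0, 0, 1], [0, 0, 0, 0, 0, 0, 1], [0, 0, 0, 0, 0, 0, 1]]

```text
time_s: 6.87
position: [0.4319, -0.1776, 0.1474]
tcp_rot: [[-0.031, 1.0, -0.0], [1.0, 0.031, 0.0], [0.0, -0.0, -1.0]]
force: [-0.6, -0.0, -0.2]
opening: 0.011
grasp_force: 0.0
```

The fingers shut on nothing, so I'll look.

Run:
```python
from h import *
s=telemetry.read_state(); im=capture("wrist"); sd=capture("side"); t=capture("top")
print(s["position"],s["opening"],s["grasp_force"],s["force"])
o=np.zeros((600,800,3),np.uint8)
o[:300,:400]=cv2.resize(im,(400,300)); o[:300,400:]=cv2.resize(t[200:320,320:480],(400,300)); o[300:,:400]=cv2.resize(sd[150:300,280:480],(400,300))
o[300:,400:]=cv2.resize(im[200:400,200:467],(400,300))
cv2.imwrite("pics/look2.png",o[:,:,::-1])
```

```text
[ 0.4319 -0.1776  0.1474] 0.011138025370106995 0.0 [-0.5978 -0.0312 -0.1905]
```

View pics/look2.png

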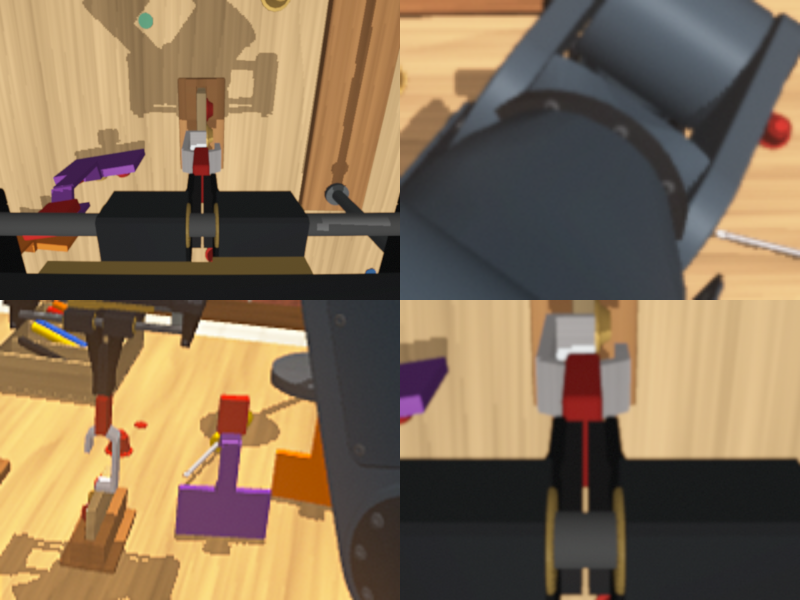

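The picture shows the shut fingers ending at row 280, just above the tab top, with the red top visible through the gap. From the finger gap in w2 (103 px for 43.8 mm) the tips sit at tool z ≈ -30 mm, well short of the stated TCP. Before going lower I'll check this against the side view and `bot`.

Run:
```python
from h import *
from rig import bot
print({k:getattr(bot,k) for k in dir(bot) if not k.startswith('_')})
def proj(n,P,M):
    c=camera_info(n); p=np.linalg.inv(M)@np.append(P,1); 
    return cv2.projectPoints(p[:3].reshape(1,1,3),np.zeros(3),np.zeros(3),c["mtx"],np.array([c["k1"],0,0,0,0]))[0].ravel()
s=telemetry.read_state(); Ms=T("side")
for dz in (0,.01,.02,.03,.04): print("tip",dz,proj("side",s["position"]+[0,0,dz],Ms),proj("wrist",s["position"]+[0,0.0095,dz],T("wrist",s)))
sd=capture("side"); g=cv2.cvtColor(sd,cv2.COLOR_RGB2HSV)
for r in range(184,224,3): print(r,[(int(h),int(v)) for h,v in g[r,322:342:2,[0,2]].reshape(-1,2)] if 0 else [tuple(int(q) for q in g[r,c,[0,2]]) for c in range(322,344,3)])
```

```text
{'PlanningError': <class 'rig.PlanningError'>, 'tcp_to_grasp': 0.0187}
tip 0 [331.8835 208.7826] [323.0865 251.1838]
tip 0.01 [332.0299 204.3963] [323.0643 258.7378]
tip 0.02 [332.1779 199.9625] [323.0398 267.0623]
tip 0.03 [332.3277 195.4803] [323.0128 276.2808]
tip 0.04 [332.4792 190.9489] [322.9826 286.5449]
184 [(17, 146), (17, 145), (12, 73), (14, 73), (13, 71), (12, 68), (17, 126), (16, 118)]
187 [(17, 143), (17, 155), (13, 73), (12, 76), (14, 72), (13, 73), (16, 127), (16, 236)]
190 [(17, 138), (17, 147), (12, 74), (13, 78), (13, 74), (13, 73), (17, 139), (21, 250)]
193 [(17, 146), (17, 152), (13, 76), (13, 79), (14, 74), (17, 98), (21, 255), (21, 247)]
196 [(16, 142), (17, 152), (15, 79), (15, 72), (15, 72), (16, 210), (21, 249), (20, 245)]
199 [(17, 172), (17, 144), (5, 161), (5, 175), (7, 123), (21, 255), (20, 245), (20, 245)]
202 [(17, 230), (16, 166), (5, 143), (6, 148), (7, 123), (20, 251), (20, 243), (20, 246)]
205 [(21, 247), (22, 252), (5, 135), (6, 150), (7, 124), (19, 243), (19, 244), (20, 247)]
208 [(22, 249), (22, 250), (5, 137), (6, 150), (6, 123), (19, 245), (20, 245), (20, 246)]
211 [(21, 248), (20, 248), (5, 142), (6, 149), (7, 118), (20, 249), (20, 246), (20, 247)]
214 [(20, 250), (155, 156), (6, 148), (6, 149), (4, 149), (8, 182), (13, 244), (22, 250)]
217 [(19, 251), (7, 154), (10, 173), (9, 167), (7, 161), (10, 176), (5, 152), (6, 228)]
220 [(15, 219), (5, 124), (18, 241), (19, 244), (14, 236), (10, 162), (7, 137), (6, 123)]
223 [(13, 178), (171, 116), (19, 242), (21, 247), (6, 132), (11, 160), (6, 143), (7, 137)]
```

Both views put the real fingertips about 30 mm above the reported TCP, at z ≈ 0.178. I'll use tip = reported z + 0.031, open, go 30 mm lower and grip.

Request:
carry_out:
  deltas:
    - [[0, 0, 0, 0, 0, 0, 0], [0, 0, 0, 0, 0, 0, 0], [0, 0, 0, 0, 0, 0, 0], [0, 0, 0, 0, 0, 0, 0], [0, 0, 0, 0, 0, 0, 0], [0, 0, 0.05, 0, 0, 0, 0], [0, 0, 0.1, 0, 0, 0, 0], [0, 0, 0.15, 0, 0, 0, 0], [0, 0, 0.2, 0, 0, 0, 0], [0, 0, 0.2, 0, 0, 0, 0]]

```text
time_s: 7.9
position: [0.4307, -0.1768, 0.1156]
tcp_rot: [[-0.031, 1.0, -0.003], [1.0, 0.031, 0.002], [0.003, -0.003, -1.0]]
force: [-0.0, 0.1, 0.5]
opening: 0.495
grasp_force: 0.0
```

Request:
carry_out:
  deltas:
    - [[0, 0, 0, 0, 0, 0, 1], [0, 0, 0, 0, 0, 0, 1], [0, 0, 0, 0, 0, 0, 1], [0, 0, 0, 0, 0, 0, 1], [0, 0, 0, 0, 0, 0, 1], [0, 0, 0, 0, 0, 0, 1], [0, 0, 0, 0, 0, 0, 1], [0, 0, 0, 0, 0, 0, 1], [0, 0, 0, 0, 0, 0, 1], [0, 0, 0, 0, 0, 0, 1]]

```text
time_s: 8.73
position: [0.432, -0.1777, 0.1177]
tcp_rot: [[-0.031, 1.0, 0.0], [1.0, 0.031, -0.0], [-0.0, 0.0, -1.0]]
force: [-0.8, -0.4, 2.9]
opening: 0.134
grasp_force: 30.0
```

Gripped: 11.7 mm opening, 30 N. The hanger's underside is now at reported z − 0.110. Lift so the rail falls 85 mm above the underside (z ≈ 0.235), then move towards the rail but stop short of it.

Request:
carry_out:
  deltas:
    - [[0, 0, -0.04, 0, 0, 0, 1], [0, 0, -0.1, 0, 0, 0, 1], [0, 0, -0.18, 0, 0, 0, 1], [0, 0, -0.27, 0, 0, 0, 1], [0, 0, -0.37, 0, 0, 0, 1], [0, 0, -0.47, 0, 0, 0, 1], [0, 0, -0.57, 0, 0, 0, 1], [0, 0, -0.66, 0, 0, 0, 1], [0, 0, -0.73, 0, 0, 0, 1], [0, 0, -0.78, 0, 0, 0, 1]]

```text
time_s: 9.57
position: [0.4323, -0.1777, 0.2361]
tcp_rot: [[-0.031, 1.0, 0.002], [1.0, 0.031, -0.001], [-0.001, 0.002, -1.0]]
force: [0.0, -0.4, -0.7]
opening: 0.136
grasp_force: 30.0
```

Request:
carry_out:
  deltas:
    - [[0, 0.05, 0, 0, 0, 0, 1], [0, 0.13, 0, 0, 0, 0.001, 1], [0, 0.23, 0, 0, 0, 0.001, 1], [0, 0.34, 0, 0, 0, 0.002, 1], [0, 0.45, 0, 0, 0, 0.002, 1], [0, 0.56, 0, 0, 0, 0.003, 1], [0, 0.66, 0, 0, 0, 0.003, 1], [0, 0.74, 0, 0, 0, 0.004, 1], [-0.01, 0.8, 0, 0, 0, 0.004, 1], [-0.02, 0.8, 0, 0, 0, 0.004, 1]]

```text
time_s: 10.4
position: [0.5542, -0.1767, 0.2333]
tcp_rot: [[-0.007, 1.0, 0.0], [1.0, 0.007, 0.0], [0.0, 0.0, -1.0]]
force: [0.2, -0.1, -1.3]
opening: 0.139
grasp_force: 30.0
```

Run:
```python
from h import *
s=telemetry.read_state(); im=capture("wrist"); sd=capture("side"); t=capture("top")
M=T("wrist",s); print(s["position"],s["tcp_rot"],s["opening"],s["grasp_force"],s["force"])
for b in blobs(im,"red",amin=60)[:6]: print("r",b[:2],plane("wrist",b[1],.21,M))
for b in blobs(im,"green",amin=60)[:6]: print("g",b,plane("wrist",b[1],.21,M))
w=cv2.imread("pics/w1.png")[:,:,::-1]; M1=np.load("w1.npz")["M"]
hs=cv2.cvtColor(w.copy(),cv2.COLOR_RGB2HSV)
for r in range(270,290,2): print(r,hs[r,548])
print("green start",plane("wrist",(548,279),.21,M1))
T_=T("top")
for n in ("green","red"):
    for b in blobs(t,n,(270,145,430,170)): print("top",n,b[:2],plane("top",b[1],.213,T_),[plane("top",(b[1][0]+k*max(b[2][1])/2,b[1][1]),.213,T_)[1] for k in(-1,1)])
o=np.zeros((600,800,3),np.uint8)
o[:300,:400]=cv2.resize(im,(400,300)); o[:300,400:]=cv2.resize(t[80:260,240:480],(400,300)); o[300:,:400]=cv2.resize(sd[120:270,160:360],(400,300))
o[300:,400:]=cv2.resize(im[100:400,200:600],(400,300))
cv2.imwrite("pics/look3.png",o[:,:,::-1])
```

```text
[ 0.5542 -0.1767  0.2333] [[-0.0075  1.      0.0003]
 [ 1.      0.0075  0.0004]
 [ 0.0004  0.0003 -1.    ]] 0.13862987731832804 29.977940304670483 [ 0.186  -0.1298 -1.3487]
r (2590, (323.2, 301.5)) [ 0.5548 -0.207   0.21  ]
r (398, (9.9, 276.1)) [ 0.3752 -0.1928  0.21  ]
r (289, (336.6, 183.7)) [ 0.5613 -0.1381  0.21  ]
g (2120, (444.4, 253.6), ((444.3525085449219, 254.6229705810547), (21.456972122192383, 103.84449768066406), 5.19442892074585)) [ 0.6218 -0.177   0.21  ]
g (220, (120.5, 49.0), ((120.5, 49.0), (16.0, 15.0), 90.0)) [ 0.4561 -0.0728  0.21  ]
g (154, (517.1, 204.4), ((517.0000610351562, 204.5), (12.020814895629883, 13.435027122497559), 45.0)) [ 0.6583 -0.1485  0.21  ]
270 [ 13  16 145]
272 [ 15  14 148]
274 [ 17  15 150]
276 [ 13  15 153]
278 [ 19  14 150]
280 [ 68  50 123]
282 [ 73 106 118]
284 [ 73 106 120]
286 [ 73 102 122]
288 [ 73 105 124]
green start [ 0.6205 -0.1481  0.21  ]
top red (89, (298.8, 157.1)) [0.6208 0.0106 0.213 ] [np.float64(0.026690246446739438), np.float64(-0.0054430259827663585)]
```

View pics/look3.png

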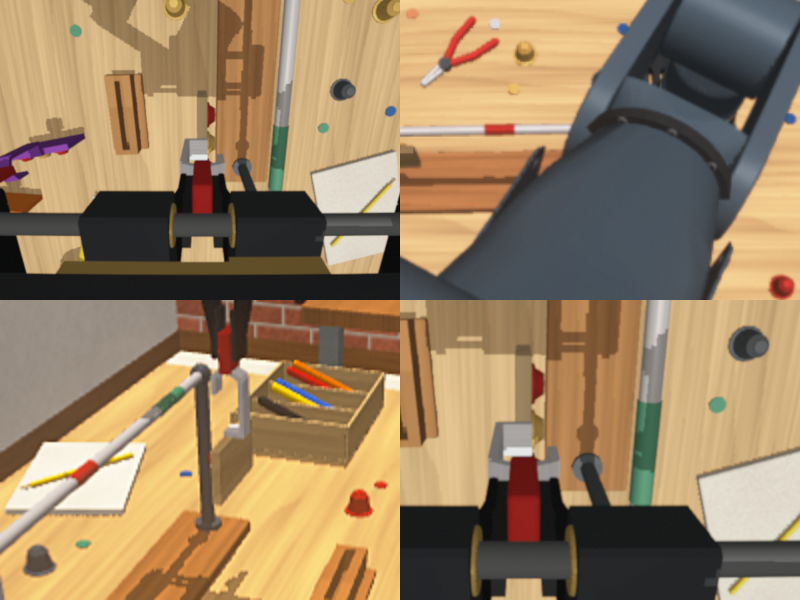

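The red hanger is held upright with its hook facing the rail. Green starts at y −0.148, so its middle is at −0.178, with the rail there at x 0.6218. I'll move the rail into the hook, 67.5 mm in +x.

Request:
carry_out:
  deltas:
    - [[0, 0.04, 0, 0, 0, 0, 1], [0, 0.09, 0, 0, 0, 0, 1], [0, 0.14, 0, 0, 0, 0, 1], [0, 0.2, 0, 0, 0, 0, 1], [0, 0.26, 0, 0, 0, 0, 1], [0, 0.32, 0, 0, 0, 0, 1], [0, 0.37, 0, 0, 0, 0, 1], [0, 0.41, 0, 0, 0, 0, 1], [0, 0.44, 0, 0, 0, 0, 1], [0, 0.45, 0, 0, 0, 0, 1]]

```text
time_s: 11.38
position: [0.6203, -0.1764, 0.2342]
tcp_rot: [[-0.007, 1.0, 0.0], [1.0, 0.007, -0.0], [-0.0, 0.0, -1.0]]
force: [0.5, -0.4, -1.6]
opening: 0.137
grasp_force: 30.0
```

Run:
```python
from h import *
s=telemetry.read_state(); im=capture("wrist"); sd=capture("side")
M=T("wrist",s); print(s["position"],s["tcp_rot"],s["force"])
hs=cv2.cvtColor(im,cv2.COLOR_RGB2HSV)
for r in range(20,200,30):
    x=np.where((hs[r,290:380,1]<25)&(hs[r,290:380,2]>90))[0]+290; 
    if len(x): print(r,x.min(),x.max(),plane("wrist",(x.mean(),r),.21,M))
o=np.zeros((480,800,3),np.uint8)
o[:,:400]=cv2.resize(im[100:340,220:420],(400,480)); o[:,400:]=cv2.resize(sd[120:240,190:290],(400,480))
cv2.imwrite("pics/look4.png",o[:,:,::-1])
```

```text
[ 0.6203 -0.1764  0.2342] [[-0.0066  1.      0.0001]
 [ 1.      0.0066 -0.    ]
 [-0.      0.0001 -1.    ]] [ 0.5101 -0.4059 -1.5635]
20 315 337 [ 0.6212 -0.0594  0.21  ]
50 315 337 [ 0.6213 -0.0726  0.21  ]
80 316 337 [ 0.6217 -0.0863  0.21  ]
110 316 336 [ 0.6216 -0.1005  0.21  ]
140 316 336 [ 0.6217 -0.1154  0.21  ]
170 317 336 [ 0.6221 -0.1308  0.21  ]
```

View pics/look4.png

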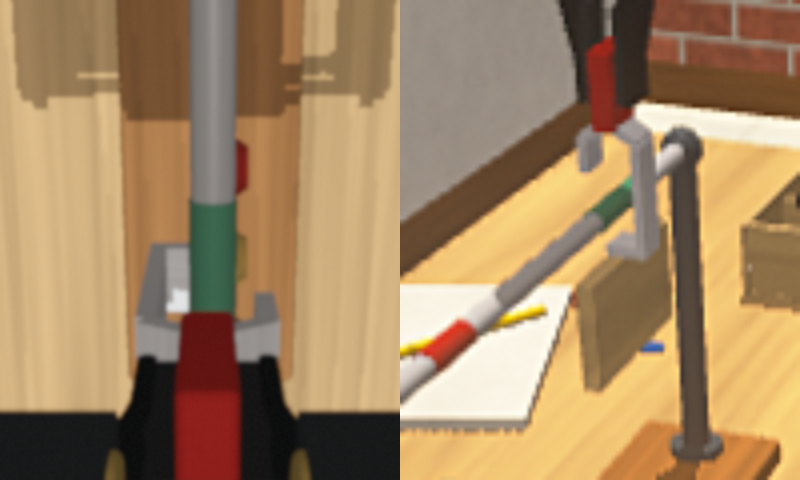

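The rail passes under the lip into the hook, within the green part. I'll nudge 1.5 mm in +x and lower gently.

Request:
carry_out:
  deltas:
    - [[0, 0.005, 0.02, 0, 0, 0, 1], [0, 0.01, 0.05, 0, 0, 0, 1], [0, 0.01, 0.08, 0, 0, 0, 1], [0, 0.01, 0.11, 0, 0, 0, 1], [0, 0.01, 0.14, 0, 0, 0, 1], [0, 0.01, 0.17, 0, 0, 0, 1], [0, 0.01, 0.19, 0, 0, 0, 1], [0, 0.01, 0.21, 0, 0, 0, 1], [0, 0.01, 0.22, 0, 0, 0, 1], [0, 0.01, 0.22, 0, 0, 0, 1]]

```text
time_s: 12.32
position: [0.6208, -0.1763, 0.201]
tcp_rot: [[-0.006, 1.0, -0.001], [1.0, 0.006, 0.0], [0.0, -0.001, -1.0]]
force: [-0.7, -0.1, -0.9]
opening: 0.137
grasp_force: 30.0
```

Request:
carry_out:
  deltas:
    - [[0, 0, 0, 0, 0, 0, 1], [0, 0, 0.003, 0, 0, 0, 1], [0, 0, 0.004, 0, 0, 0, 1], [0, 0, 0.005, 0, 0, 0, 1], [0, 0, 0.006, 0, 0, 0, 1], [0, 0, 0.008, 0, 0, 0, 1], [0, 0, 0.01, 0, 0, 0, 1], [0, 0, 0.01, 0, 0, 0, 1], [0, 0, 0.01, 0, 0, 0, 1], [0, 0, 0.01, 0, 0, 0, 1]]

```text
time_s: 13.15
position: [0.621, -0.1764, 0.2]
tcp_rot: [[-0.006, 1.0, 0.0], [1.0, 0.006, -0.0], [-0.0, 0.0, -1.0]]
force: [0.4, 0.6, -1.3]
opening: 0.134
grasp_force: 30.0
```

Request:
carry_out:
  deltas:
    - [[0, 0, 0.002, 0, 0, 0, 1], [0, 0, 0.004, 0, 0, 0, 1], [0, 0, 0.006, 0, 0, 0, 1], [0, 0, 0.008, 0, 0, 0, 1], [0, 0, 0.01, 0, 0, 0, 1], [0, 0, 0.01, 0, 0, 0, 1], [0, 0, 0.01, 0, 0, 0, 1], [0, 0, 0.01, 0, 0, 0, 1], [0, 0, 0.01, 0, 0, 0, 1], [0, 0, 0.01, 0, 0, 0, 1]]

```text
time_s: 13.98
position: [0.6213, -0.1765, 0.1989]
tcp_rot: [[-0.006, 1.0, 0.001], [1.0, 0.006, -0.0], [-0.0, 0.001, -1.0]]
force: [-0.4, 0.4, 4.2]
opening: 0.137
grasp_force: 30.0
```

Contact with the rail at ~5 N. Slide along +y keeping light contact.

Request:
carry_out:
  deltas:
    - [[0.02, 0, 0, 0, 0, 0, 1], [0.06, 0, 0, 0, 0, 0, 1], [0.11, 0, 0, 0, 0, 0, 1], [0.17, 0, 0, 0, 0, 0, 1], [0.23, 0, 0, 0, 0, 0, 1], [0.29, 0, 0, 0, 0, 0, 1], [0.34, 0, 0, 0, 0, 0, 1], [0.38, 0, 0, 0, 0, 0, 1], [0.4, 0, 0, 0, 0, 0, 1], [0.4, 0, 0, 0, 0, 0, 1]]

```text
time_s: 14.82
position: [0.621, -0.115, 0.1988]
tcp_rot: [[-0.007, 1.0, 0.001], [1.0, 0.007, 0.001], [0.001, 0.001, -1.0]]
force: [3.1, 0.1, 3.4]
opening: 0.135
grasp_force: 30.0
```

Run:
```python
from h import *
s=telemetry.read_state(); im=capture("wrist"); M=T("wrist",s); print(s["position"],s["force"])
for b in blobs(im,"red",(290,0,360,230),amin=30)[:4]: print("r",b,plane("wrist",b[1],.211,M))
```

```text
[ 0.621  -0.115   0.1988] [3.0614 0.1232 3.4287]
r (1134, (324.2, 17.3), ((324.0, 18.5), (37.0, 32.0), 90.0)) [ 0.621  -0.0029  0.211 ]
r (110, (340.8, 182.9), ((341.0, 183.0), (24.0, 4.0), 90.0)) [ 0.6288 -0.0689  0.211 ]
```

Request:
carry_out:
  deltas:
    - [[0.02, 0, 0, 0, 0, 0, 1], [0.06, 0, 0, 0, 0, 0, 1], [0.11, 0, 0, 0, 0, 0, 1], [0.17, 0, 0, 0, 0, 0, 1], [0.23, 0, 0, 0, 0, 0, 1], [0.29, 0, 0, 0, 0, 0, 1], [0.34, 0, 0, 0, 0, 0, 1], [0.38, 0, 0, 0, 0, 0, 1], [0.4, 0, 0, 0, 0, 0, 1], [0.4, 0, 0, 0, 0, 0, 1]]

```text
time_s: 15.7
position: [0.6205, -0.055, 0.1987]
tcp_rot: [[-0.007, 1.0, 0.001], [1.0, 0.007, 0.001], [0.001, 0.001, -1.0]]
force: [4.2, -1.2, 4.7]
opening: 0.139
grasp_force: 30.0
```

Run:
```python
from h import *
s=telemetry.read_state(); im=capture("wrist"); M=T("wrist",s); print(s["position"],s["force"])
for b in blobs(im,"red",(290,0,360,250),amin=30)[:4]:
    print("r",b[:2],plane("wrist",b[1],.2155,M)); (cx,cy),(w,h),a=b[2]; L=max(w,h)+1; print([plane("wrist",(cx,cy+k*L/2),.2155,M)[1] for k in(-1,1)])
```

```text
[ 0.6205 -0.055   0.1987] [ 4.1886 -1.1945  4.7046]
r (2567, (324.9, 145.2)) [0.6211 0.008  0.2155]
[np.float64(0.025414668679497602), np.float64(-0.013474956154916194)]
```

Run:
```python
from h import *
s=telemetry.read_state(); im=capture("wrist"); M=T("wrist",s)
S=cv2.cvtColor(im,cv2.COLOR_RGB2HSV)[:,320:330,1].astype(float).mean(1)
d=np.diff(S); r=60+np.argmax(d[60:150]); q=140+np.argmin(d[140:200]); print(r,q,S[r-2:r+4],S[q-2:q+4])
P=[plane("wrist",(325,k+.5),.216,M)[1] for k in(r,q)]; print(P,np.mean(P),P[0]-P[1])
t=capture("top"); print([ (b[:2],plane("top",b[1],.214,T("top"))) for b in blobs(t,"red",(270,140,330,170))])
```

```text
101 187 [ 15.4  36.5 104.1 182.6 204.  200.6] [201.5 178.9 120.3  57.6  22.8  13.4]
[np.float64(0.025426266161743417), np.float64(-0.00985455994752897)] 0.007785853107107223 0.035280826109272384
[]
```

Band centre y ≈ 0.008 (length 35.3 mm, 36 expected; the top view gives 0.0106). Slide the last 63 mm.

Request:
carry_out:
  deltas:
    - [[0.02, 0, 0, 0, 0, 0, 1], [0.06, 0.002, 0, 0, 0, 0, 1], [0.12, 0.004, 0, 0, 0, 0, 1], [0.18, 0.005, 0, 0, 0, 0, 1], [0.24, 0.005, 0, 0, 0, 0, 1], [0.3, 0.005, 0, 0, 0, 0, 1], [0.35, 0.005, 0, 0, 0, 0, 1], [0.4, 0.005, 0, 0, 0, 0, 1], [0.42, 0.005, 0, 0, 0, 0, 1], [0.42, 0.005, 0, 0, 0, 0, 1]]

```text
time_s: 16.68
position: [0.6203, 0.007, 0.1986]
tcp_rot: [[-0.007, 1.0, -0.001], [1.0, 0.007, 0.0], [0.0, -0.001, -1.0]]
force: [2.5, -2.7, 5.8]
opening: 0.136
grasp_force: 30.0
```

Run:
```python
from h import *
s=telemetry.read_state(); im=capture("wrist"); sd=capture("side"); M=T("wrist",s); print(s["position"],s["force"],s["moment"])
o=np.zeros((480,800,3),np.uint8)
o[:,:400]=cv2.resize(im[140:340,240:407],(400,480)); o[:,400:]=cv2.resize(sd[150:300,140:265],(400,480))
cv2.imwrite("pics/look5.png",o[:,:,::-1])
```

```text
[0.6203 0.007  0.1986] [ 2.4799 -2.6767  5.772 ] [-0.5109 -0.4293 -0.0567]
```

View pics/look5.png

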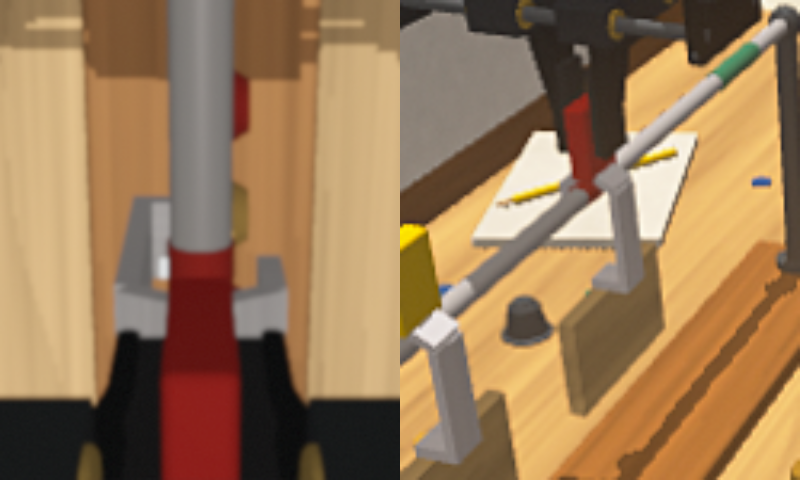

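Run:
```python
from h import *
s=telemetry.read_state(); im=capture("wrist"); M=T("wrist",s); h=cv2.cvtColor(im,cv2.COLOR_RGB2HSV)
c=slice(320,328)
print([(r,int(h[r,c,1].mean()),int(h[r,c,2].mean())) for r in range(236,304)])
for r,z in [(242.5,.216),(256.5,.223),(295.5,.259)]: print(r,plane("wrist",(324,r),z,M))
```

```text
[(236, 14, 136), (237, 14, 136), (238, 14, 136), (239, 14, 136), (240, 14, 136), (241, 14, 136), (242, 13, 136), (243, 19, 133), (244, 45, 126), (245, 114, 122), (246, 184, 125), (247, 203, 127), (248, 202, 127), (249, 202, 127), (250, 200, 127), (251, 201, 127), (252, 202, 127), (253, 201, 127), (254, 202, 124), (255, 204, 114), (256, 207, 102), (257, 209, 96), (258, 206, 96), (259, 211, 95), (260, 210, 96), (261, 209, 96), (262, 209, 96), (263, 210, 96), (264, 209, 96), (265, 207, 96), (266, 208, 96), (267, 208, 96), (268, 208, 96), (269, 207, 96), (270, 210, 96), (271, 209, 96), (272, 210, 96), (273, 210, 96), (274, 208, 97), (275, 208, 97), (276, 210, 97), (277, 209, 97), (278, 210, 97), (279, 207, 97), (280, 209, 97), (281, 209, 96), (282, 210, 97), (283, 209, 97), (284, 209, 97), (285, 208, 97), (286, 209, 97), (287, 211, 96), (288, 209, 97), (289, 208, 97), (290, 211, 97), (291, 210, 97), (292, 209, 97), (293, 211, 98), (294, 208, 104), (295, 209, 114), (296, 208, 124), (297, 207, 131), (298, 207, 136), (299, 208, 138), (300, 207, 140), (301, 206, 142), (302, 206, 143), (303, 205, 143)]
242.5 [0.621  0.0272 0.216 ]
256.5 [0.621  0.0233 0.223 ]
295.5 [0.621  0.0228 0.259 ]
```

Band edge to tab face measures 2.7 mm against 3 mm ideal, so the hook is centred within 0.5 mm. Release, then rise straight up.

Request:
carry_out:
  deltas:
    - [[0, 0, -0.003, 0, 0, 0, 1], [0, 0, -0.003, 0, 0, 0, 1], [0, 0, -0.003, 0, 0, 0, 0.6], [0, 0, -0.003, 0, 0, 0, 0.5], [0, 0, -0.003, 0, 0, 0, 0.4], [0, 0, -0.003, 0, 0, 0, 0.2], [0, 0, -0.003, 0, 0, 0, 0], [0, 0, -0.003, 0, 0, 0, 0], [0, 0, -0.003, 0, 0, 0, 0], [0, 0, -0.003, 0, 0, 0, 0]]

```text
time_s: 17.67
position: [0.6205, 0.0067, 0.1989]
tcp_rot: [[-0.006, 1.0, -0.0], [1.0, 0.006, 0.0], [0.0, -0.0, -1.0]]
force: [-0.7, -0.0, 0.7]
opening: 0.483
grasp_force: 0.0
```

Request:
carry_out:
  deltas:
    - [[0, 0, -0.02, 0, 0, 0, 0], [0, 0, -0.05, 0, 0, 0, 0], [0, 0, -0.1, 0, 0, 0, 0], [0, 0, -0.16, 0, 0, 0, 0], [0, 0, -0.24, 0, 0, 0, 0], [0, 0, -0.34, 0, 0, 0, 0], [0, 0, -0.44, 0, 0, 0, 0], [0, 0, -0.54, 0, 0, 0, 0], [0, 0, -0.62, 0, 0, 0, 0], [0, 0, -0.66, 0, 0, 0, 0]]

```text
time_s: 18.5
position: [0.6218, 0.0064, 0.3011]
tcp_rot: [[-0.006, 1.0, 0.005], [1.0, 0.006, -0.001], [-0.001, 0.005, -1.0]]
force: [0.6, -0.2, 0.6]
opening: 0.502
grasp_force: 0.0
```

Request:
carry_out:
  deltas:
    - [[-0.02, -0.02, 0, 0, 0, 0, 0], [-0.05, -0.06, 0, 0, 0, 0, 0], [-0.1, -0.15, 0, 0, 0, 0, 0], [-0.15, -0.25, 0, 0, 0, 0, 0], [-0.2, -0.38, 0, 0, 0, 0, 0], [-0.25, -0.5, 0, 0, 0, 0, 0], [-0.3, -0.62, 0, 0, 0, 0, 0], [-0.3, -0.75, 0, 0, 0, 0, 0], [-0.3, -0.85, 0, 0, 0, 0, 0], [-0.3, -0.9, 0, 0, 0, 0, 0]]

```text
time_s: 19.33
position: [0.4826, -0.0391, 0.2969]
tcp_rot: [[-0.005, 1.0, -0.004], [1.0, 0.005, 0.001], [0.001, -0.004, -1.0]]
force: [0.1, 0.2, 0.3]
opening: 0.499
grasp_force: 0.0
```

Run:
```python
from h import *
s=telemetry.read_state(); im=capture("wrist"); sd=capture("side"); t=capture("top"); print(s["position"],s["force"],s["time_s"])
o=np.zeros((600,800,3),np.uint8)
o[:300,:400]=cv2.resize(im,(400,300)); o[:300,400:]=cv2.resize(t[100:280,200:440],(400,300)); o[300:,:400]=cv2.resize(sd[150:350,80:347],(400,300))
o[300:,400:]=cv2.resize(sd[150:240,150:270],(400,300))
cv2.imwrite("pics/look6.png",o[:,:,::-1])
```

```text
[ 0.4826 -0.0391  0.2969] [0.1229 0.1969 0.3119] 19.3333
```

View pics/look6.png

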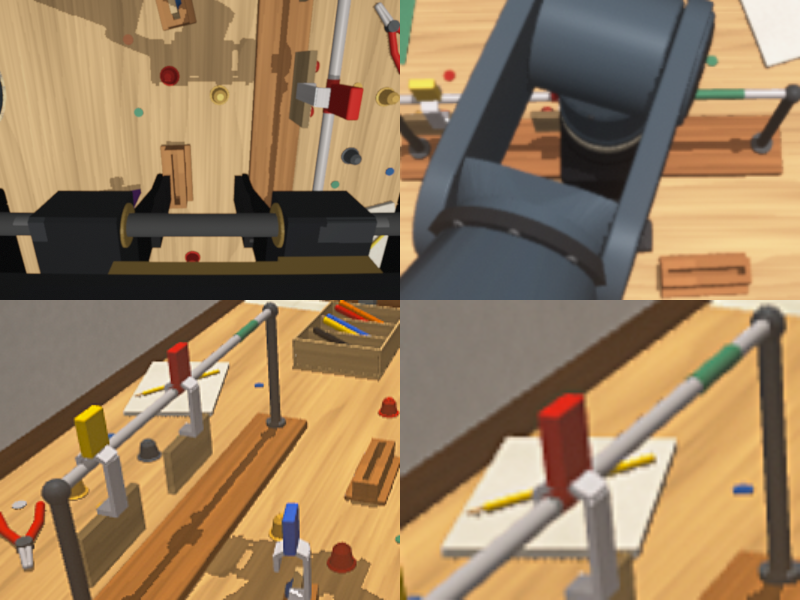

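The hanger hangs by itself from its hook on the band, tilted a little like the yellow one. Yellow and blue are where they were. One numeric check that it stays centred and still.

Run:
```python
from h import *
for k in range(2):
    s=telemetry.read_state(); im=capture("wrist"); M=T("wrist",s); c=camera_info("wrist"); h=cv2.cvtColor(im,cv2.COLOR_RGB2HSV)
    r=[]
    for y in np.arange(-.03,.05,.002):
        p=np.linalg.inv(M)@[.6185-.0073*y,y,.214,1]
        u,v=cv2.projectPoints(p[:3].reshape(1,1,3),np.zeros(3),np.zeros(3),c["mtx"],np.array([c["k1"],0,0,0,0]))[0].ravel()
        q=h[int(round(v)),int(round(u))]; r.append((round(float(y)*1000),*map(int,q)))
    print(r)
    g=(h[:,:,1]<25)&(h[:,:,2]>150); g[:100]=0;g[180:]=0;g[:,:460]=0;g[:,545:]=0
    ys,xs=np.where(g); a=(xs<512)
    print("spine rows",ys[a].min(),ys[a].max(),[plane("wrist",(xs[a].mean(),v),.2,M)[1] for v in (ys[a].min()-.5,ys[a].max()+.5)],blobs(im,"red",(500,100,600,200))[:2])
```

```text
[(-30, 13, 12, 190), (-28, 15, 13, 196), (-26, 17, 12, 193), (-24, 15, 13, 189), (-22, 17, 12, 195), (-20, 15, 13, 191), (-18, 15, 10, 197), (-16, 13, 12, 193), (-14, 17, 12, 188), (-12, 13, 12, 195), (-10, 2, 116, 171), (-8, 1, 212, 100), (-6, 1, 211, 81), (-4, 1, 210, 80), (-2, 1, 217, 80), (0, 1, 213, 79), (2, 1, 214, 80), (4, 2, 219, 79), (6, 0, 207, 80), (8, 0, 207, 80), (10, 0, 210, 80), (12, 1, 216, 79), (14, 1, 216, 79), (16, 0, 217, 80), (18, 1, 214, 80), (20, 1, 211, 86), (22, 1, 204, 114), (24, 2, 205, 117), (26, 3, 64, 124), (28, 17, 14, 128), (30, 17, 14, 170), (32, 15, 11, 190), (34, 13, 12, 197), (36, 13, 12, 192), (38, 15, 11, 187), (40, 17, 12, 192), (42, 17, 12, 188), (44, 15, 11, 193), (46, 13, 12, 190), (48, 17, 12, 194)]
spine rows 133 170 [np.float64(0.02044200556287896), np.float64(-0.005691314372362838)] [(2633, (544.6, 159.7), ((541.7297973632812, 158.86720275878906), (57.598445892333984, 58.88973617553711), 9.7824068069458)), (52, (502.8, 106.2), ((503.0, 106.5), (13.0, 4.0), 90.0))]
[(-30, 17, 12, 193), (-28, 17, 12, 189), (-26, 13, 12, 195), (-24, 13, 12, 
[... 250 characters left out ...]
, (4, 1, 210, 80), (6, 1, 204, 80), (8, 2, 216, 79), (10, 1, 210, 80), (12, 1, 210, 79), (14, 0, 210, 80), (16, 1, 223, 79), (18, 0, 207, 80), (20, 1, 210, 85), (22, 1, 206, 114), (24, 2, 206, 119), (26, 3, 70, 121), (28, 17, 14, 129), (30, 17, 14, 164), (32, 13, 12, 195), (34, 13, 12, 190), (36, 17, 12, 196), (38, 15, 11, 190), (40, 13, 12, 186), (42, 17, 12, 191), (44, 15, 11, 187), (46, 17, 12, 192), (48, 13, 12, 188)]
spine rows 133 170 [np.float64(0.020322273067203467), np.float64(-0.005827584726445047)] [(2618, (543.2, 159.6), ((540.5270385742188, 158.33782958984375), (57.04644775390625, 60.00563049316406), 9.462321281433105)), (48, (501.6, 105.9), ((502.0, 106.5), (13.0, 4.0), 90.0))]
```

Band edges are at −10 and +26 mm and the hook's middle at about +7.3 to +8 mm, so it is centred. Let it settle briefly, then hand in.

Request:
carry_out:
  deltas:
    - [[0, 0, 0, 0, 0, 0, 0], [0, 0, 0, 0, 0, 0, 0], [0, 0, 0, 0, 0, 0, 0], [0, 0, 0, 0, 0, 0, 0], [0, 0, 0, 0, 0, 0, 0], [0, 0, 0, 0, 0, 0, 0], [0, 0, 0, 0, 0, 0, 0], [0, 0, 0, 0, 0, 0, 0], [0, 0, 0, 0, 0, 0, 0], [0, 0, 0, 0, 0, 0, 0]]

```text
time_s: 20.42
position: [0.4859, -0.0393, 0.298]
tcp_rot: [[-0.006, 1.0, 0.0], [1.0, 0.006, -0.0], [-0.0, 0.0, -1.0]]
force: [0.3, 0.7, -0.2]
opening: 0.498
grasp_force: 0.0
```

Request:
carry_out:
  deltas:
    - [[0, 0, 0, 0, 0, 0, 0], [0, 0, 0, 0, 0, 0, 0], [0, 0, 0, 0, 0, 0, 0], [0, 0, 0, 0, 0, 0, 0], [0, 0, 0, 0, 0, 0, 0], [0, 0, 0, 0, 0, 0, 0], [0, 0, 0, 0, 0, 0, 0], [0, 0, 0, 0, 0, 0, 0], [0, 0, 0, 0, 0, 0, 0], [0, 0, 0, 0, 0, 0, 0]]

```text
time_s: 21.25
position: [0.4859, -0.0393, 0.2979]
tcp_rot: [[-0.006, 1.0, 0.0], [1.0, 0.006, -0.0], [-0.0, 0.0, -1.0]]
force: [-0.4, 0.1, -0.8]
opening: 0.498
grasp_force: 0.0
```

Run:
```python
from h import *
from rig import job
for k in range(2): print(blobs(capture("wrist"),"red",(500,100,600,200))[0][:2])
print(job.hand_in())
```

```text
(2609, (543.9, 160.0))
(2613, (543.9, 159.9))
the job is handed in; nothing more can be done
None
```

The job is handed in at about 21 s: the red-tab hanger was hooked on at the green end, slid without lifting to the red band and hangs there by itself, centred to within about 1 mm by my measurement, with the blue and yellow hangers left alone (my first grip shut on nothing because the fingertips sit about 30 mm short of the reported TCP).

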